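# Match the bushings to their roller shafts

### The job

Each of the four green trays holds one roller shaft: stand the loose steel bushing whose bore fits that shaft (widest bushing to the thickest shaft, and so on down to the smallest) upright on the tray's round rubber pad, centred on it by eye. Set each one down gently rather than dropping it. Leave the solid steel pin and the big hexagon nut that stand among the bushings where they are.

Things in the scene. Friction and masses are not known exactly. Their poses are not given: they have to be found in the camera images.
- bushing_1: The largest of four loose plain steel bushings (short tubes open at both ends), standing on end on the bench: outside 64 mm, bore 45 mm, 45 mm tall, roughly 0.57 kg. Origin: centre of its lower end; z is the tube axis, up.
- bushing_2: The second largest of four loose plain steel bushings (short tubes open at both ends), standing on end on the bench: outside 52 mm, bore 35 mm, 45 mm tall, roughly 0.41 kg. Origin: centre of its lower end; z is the tube axis, up.
- bushing_3: The second smallest of four loose plain steel bushings (short tubes open at both ends), standing on end on the bench: outside 40 mm, bore 25 mm, 45 mm tall, roughly 0.27 kg. Origin: centre of its lower end; z is the tube axis, up.
- bushing_4: The smallest of four loose plain steel bushings (short tubes open at both ends), standing on end on the bench: outside 28 mm, bore 15 mm, 45 mm tall, roughly 0.15 kg. Origin: centre of its lower end; z is the tube axis, up.
- tray_1: Fixed green tray, rim 12 mm high, with the thickest roller shaft, 44 mm thick, fixed in it (for bushing_1). Origin: on the bench right under the centre of the empty round black rubber pad, 84 mm across, top 7 mm above the bench. In the tray frame the shaft lies along y, 96 mm long, its axis at x +68 mm, underside 4 mm up; the tray spans x -50 to +96, y -57 to +57 mm.
- tray_2: Fixed green tray, rim 12 mm high, with the second thickest roller shaft, 34 mm thick, fixed in it (for bushing_2). Origin: on the bench right under the centre of the empty round black rubber pad, 84 mm across, top 7 mm above the bench. In the tray frame the shaft lies along y, 96 mm long, its axis at x +68 mm, underside 4 mm up; the tray spans x -50 to +96, y -57 to +57 mm.
- tray_3: Fixed green tray, rim 12 mm high, with the second thinnest roller shaft, 24 mm thick, fixed in it (for bushing_3). Origin: on the bench right under the centre of the empty round black rubber pad, 84 mm across, top 7 mm above the bench. In the tray frame the shaft lies along y, 96 mm long, its axis at x +68 mm, underside 4 mm up; the tray spans x -50 to +96, y -57 to +57 mm.
- tray_4: Fixed green tray, rim 12 mm high, with the thinnest roller shaft, 14 mm thick, fixed in it (for bushing_4). Origin: on the bench right under the centre of the empty round black rubber pad, 84 mm across, top 7 mm above the bench. In the tray frame the shaft lies along y, 96 mm long, its axis at x +68 mm, underside 4 mm up; the tray spans x -50 to +96, y -57 to +57 mm.
- pin: Solid round steel pin (no bore), 46 mm in diameter, 45 mm tall, standing on end among the bushings, 0.58 kg; to be left alone. Origin: centre of its lower end.
- nut: Large steel hexagon nut, 46 mm across flats, 24 mm high, lying flat among the bushings, 0.2 kg; to be left alone. Origin: centre of its underside.
Mind the look-alikes: they are no part of the job. What is shaped like the bushing_1 but red or turquoise is not meant.

How it is judged (in metres and radians):
At the end, for the whole second after the job is handed in: Every bushing stands upright (within 0.1 rad) and at rest on the rubber pad of the tray whose shaft fits its bore, its centre within 13 mm of the pad centre (horizontal distance between bushing_1 and tray_1 below 0.013 m and z of bushing_1 in the frame of tray_1 between 0.003 and 0.011 m and angle between each of bushing_1, bushing_2, bushing_3, bushing_4's own z axis and vertical below 0.1 rad and linear speed of each of bushing_1, bushing_2, bushing_3, bushing_4 below 0.02 m/s and angular speed of each of bushing_1, bushing_2, bushing_3, bushing_4 below 0.2 rad/s and horizontal distance between bushing_2 and tray_2 below 0.013 m and z of bushing_2 in the frame of tray_2 between 0.003 and 0.011 m and horizontal distance between bushing_3 and tray_3 below 0.013 m and z of bushing_3 in the frame of tray_3 between 0.003 and 0.011 m and horizontal distance between bushing_4 and tray_4 below 0.013 m and z of bushing_4 in the frame of tray_4 between 0.003 and 0.011 m); the robot touches nothing.
It fails at once if a bushing is dropped on its pad (hits it faster than 0.45 m/s, as from a height of 1 cm) ((horizontal distance between bushing_1 and tray_1 below 0.06 m and z of bushing_1 in the frame of tray_1 below 0.025 m and linear speed of bushing_1 above 0.45 m/s) or (horizontal distance between bushing_2 and tray_2 below 0.06 m and z of bushing_2 in the frame of tray_2 below 0.025 m and linear speed of bushing_2 above 0.45 m/s) or (horizontal distance between bushing_3 and tray_3 below 0.06 m and z of bushing_3 in the frame of tray_3 below 0.025 m and linear speed of bushing_3 above 0.45 m/s) or (horizontal distance between bushing_4 and tray_4 below 0.06 m and z of bushing_4 in the frame of tray_4 below 0.025 m and linear speed of bushing_4 above 0.45 m/s)).
It fails at once if the solid pin or the hexagon nut is moved by more than 25 mm (distance of any of pin, nut from where it was at the start of the episode above 0.025 m).
It also fails if it takes over 104 s, if anything falls off the work surface, if the arm or the gripper's body presses on something with over 40 N, if the wrist force passes 120 N, or if a joint passes its speed limit or range.

### The arm

A 6-joint arm with a two-finger parallel gripper is mounted at the origin on the work surface. World frame = base frame: x ahead of the robot, y to its left, z up, the work surface at z = 0. Lengths are in m, angles in degrees, forces in N, time in s.
With the tool pointing down it reaches from about 0.25 to 0.725 m from the base axis. Payload 9.7 kg.
Tool frame: the origin (TCP) lies on the centre line of the jaws, within the pads' length; the fingertips stand 14 mm ahead of it and the grasp point (between the pads) lies 5 mm behind it; z points along the fingers, y is the line along which they close (so a half turn about z gives the same grasp; the last joint's range is limited). The gripper opens to 85 mm and grips with 20 to 120 N. Pads are 22 mm wide; open, the fingers measure 114 mm over their backs; the gripper's body (76 mm by 85 mm) begins 54 mm behind the grasp point. The pads swing forward as they close: fully open they stand 13 mm farther back than shut.
Start: joints at [70.588, 4.979, 10.078, 95.1, 0, 90], TCP at [0.183, 0.519, 0.245] pointing down, gripper open.
Joint ranges: [-179.16, 179.16], [-48.56, 103.87], [-65.8, 70.77], [-126.05, 130.52], [-82.76, 87.17], [-180, 180]. Speed limits (degrees/s): [127.2, 127.2, 147.25, 180, 180, 180].

### API

Orientations are given as [roll, pitch, yaw] about the fixed x, y, z axes, in that order (R = Rz(yaw) Ry(pitch) Rx(roll)).
In Python, from workcell import bot, camera, get_calibration, ticket gives the robot as it stands. The module is installed in compiled form; this text tells all that it offers.
- The arm moves only by the tool send_rows, never from a script. Its arguments are lists of equal length, an entry for each row: "linear": the shift along the tool's x, y, z in m, a list of three; "twist": the turn, a rotation vector about the tool's x, y, z in units of 10 degrees (1.0 is 10 degrees), a list of three; "gripper": the opening in per cent of the stroke, from 0 (shut) to 100 (fully open). In form: {"linear": [[x, y, z], ...], "twist": [[wx, wy, wz], ...], "gripper": [gripper, ...]}. A call has 1 to 8 rows; each row shifts and turns the commanded pose from where the row before left it, along the tool's axes as they then stand; what a row does not reach is not made up. A row lasts 1/8 s, in which the tool goes at most 62.5 mm and 10.7 degrees, less where a joint would pass 70% of its speed; a pose out of reach is approached as far as the arm can. A call with a gripper value outside its range is refused whole. The fingers move at their own pace and stop on an object; "grip_force" is the grip in N (left out, the last holds). Time passes only in rows, so rows that do not move let the fingers close. It gives the time, the measured TCP pose, the force, the opening and the grip force at its end, in the units of the state.
- bot.get_obs(): the state, without advancing time (a new reading comes with each control period).
- camera(name): name is "scene" or "top" or "wrist"; returns the picture (420x560x3 uint8, red, green, blue); there is no depth.
- get_calibration(name): a dict with "fx", "fy", "cx", "cy" (pixels), "origin" and "orientation" of the camera in the world; the wrist camera has in their place "hand_eye" (4x4, takes a point from camera to tool coordinates, whose origin is the TCP and whose axes are the flange's). Camera axes: x right, y down, z forward; pixel columns grow to the right and rows downward; lengths in m; the calibration is good to about 2 mm. A picture is of the moment at which its call begins: read the wrist's pose just before it. get_calibration takes no time and is no camera call.
- ticket.job_done(): hands the job in; it is judged then, once.
The state is a dict: "time": time; "q": joint angles; "qd": joint speeds; "joint_efforts": joint torques, N m; "ee_pos": TCP position; "tcp_rot": TCP orientation; "wrist_force": force on the tool from outside, world axes, zero at the start; "torque": the same for the moment, N m; "opening": finger opening in m; "grasp_force": force on a finger pad.
Only numpy, scipy, OpenCV 4.12 (cv2) and the standard library are available. Lean on these libraries where they do the work, as an engineer would, in place of code of your own. Each camera call takes 0.05 s, during which the arm holds its last target. There are 200 camera calls.

## Working session

There is one attempt and no reset: what is moved stays moved. The work goes in short steps, Python scripts to look and compute and a tool call to move; the robot and the scene stay as the last step left them, time stands still between calls to the robot, and variables do not carry over. Pictures are saved under pics/ and viewed, at most 14 in all, crops included, and the job is handed in when it is done.

Besides the shell and the picture viewer there is one more tool, called after "Emit:" in YAML: its name, and indented under it one key for each argument. send_rows: Moves the arm, as the interface text tells. Its arguments: {"type":"object","properties":{"linear":{"type":"array"},"twist":{"type":"array"},"gripper":{"type":"array"},"grip_force":{"type":"number"}},"required":["linear","twist","gripper"]}

```bash
mkdir -p pics
cat > h.py <<'E'
import numpy as np, cv2
from workcell import bot, camera, get_calibration
from scipy.spatial.transform import Rotation as R
def rot(o): return R.from_euler('xyz',o,degrees=True).as_matrix()
def save(n,im): cv2.imwrite('pics/'+n,cv2.cvtColor(im,cv2.COLOR_RGB2BGR))
E
python3 - <<'E'
from h import *
for n in ("scene","top","wrist"):
    print(n,get_calibration(n))
print(bot.get_obs())
t=camera("top"); s=camera("scene"); save('top.png',t); save('scene.png',s)
np.save('top.npy',t)
E
```

```text
scene {'fx': 494.5236118365493, 'fy': 494.5236118365493, 'cx': 279.1172323999415, 'cy': 206.12918107376555, 'origin': array([1.16532122, 0.1098002 , 0.7584746 ]), 'orientation': array([-135.93878914,    0.18551876,   96.97447623])}
top {'fx': 463.17960532225067, 'fy': 463.17960532225067, 'cx': 279.4583239365438, 'cy': 209.13671465874256, 'origin': array([0.3993741 , 0.01055648, 1.12174287]), 'orientation': array([-178.4121221 ,   -1.38466627,  -88.77592635])}
wrist {'fx': 325.33559309052, 'fy': 325.33559309052, 'cx': 277.37323757357876, 'cy': 214.54684308291982, 'hand_eye': array([[ 6.27430875e-04, -9.56408540e-01, -2.92031353e-01,
         7.37071770e-02],
       [ 9.99999708e-01,  7.27624647e-04, -2.34480761e-04,
        -6.95079362e-04],
       [ 4.36748612e-04, -2.92031121e-01,  9.56408717e-01,
        -1.28245808e-01],
       [ 0.00000000e+00,  0.00000000e+00,  0.00000000e+00,
         1.00000000e+00]])}
{'time': 0.0, 'q': array([ 7.05895291e+01,  5.01063437e+00,  1.00344354e+01,  9.50985602e+01,
       -7.18974812e-04,  9.00017394e+01]), 'qd': array([-0.01157723, -0.03476226,  0.10462548, -0.04165662, -0.03036879,
        0.02239119]), 'joint_efforts': array([ 3.31284355e-03, -5.20388532e+01,  4.64803791e+01,  1.64631981e-02,
        7.87276804e-05, -2.84655670e-05]), 'ee_pos': array([0.18271872, 0.51854519, 0.24458735]), 'tcp_rot': array([-1.79925241e+02,  7.21243763e-04,  1.60587791e+02]), 'wrist_force': array([ 0.84131895,  0.32349017, -0.39090957]), 'torque': array([0.01272255, 0.00975688, 0.07067599]), 'grasp_force': 0.0, 'opening': 0.08530156584012344}
```

View pics/top.png

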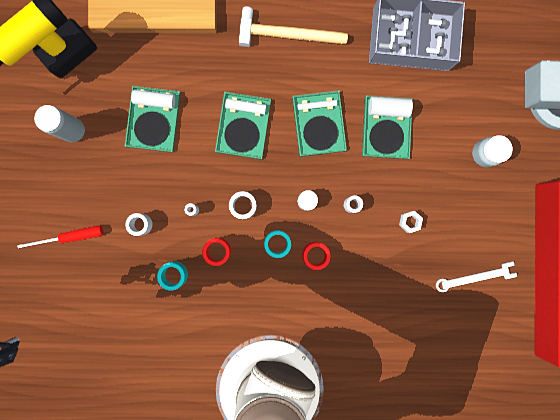

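View pics/scene.png

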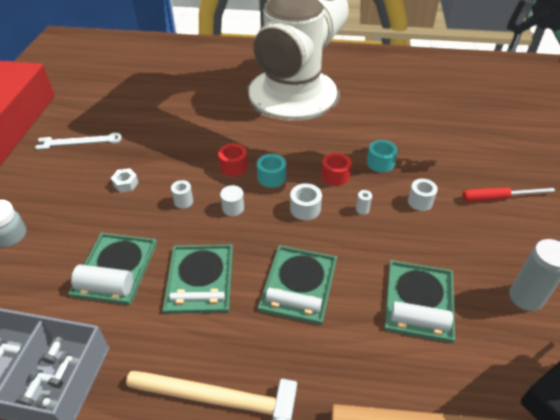

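The top view shows candidates standing at (138,224), (191,209), (243,205), (308,200), (353,204) and (411,221). The pin is the solid disc at (308,200) and the hexagon nut is at (411,221). The red and turquoise rings at (216,252), (316,256), (172,276) and (277,244) are look-alikes. The pads are at (153,129), (241,134), (321,133) and (387,137). Next I measure sizes.

```bash
cat >> h.py <<'E'
def cast(n,uv,z):
    c=get_calibration(n); uv=np.atleast_2d(uv).astype(float)
    d=np.c_[(uv[:,0]-c['cx'])/c['fx'],(uv[:,1]-c['cy'])/c['fy'],np.ones(len(uv))]@rot(c['orientation']).T
    o=c['origin']; return o+d*((z-o[2])/d[:,2])[:,None]
E
python3 - <<'E'
from h import *
t=np.load('top.npy'); hsv=cv2.cvtColor(t,cv2.COLOR_RGB2HSV)
white=((hsv[...,1]<50)&(hsv[...,2]>140)).astype(np.uint8)
cs,_=cv2.findContours(white[80:240],cv2.RETR_EXTERNAL,cv2.CHAIN_APPROX_NONE)
for c in cs:
    if len(c)<12: continue
    c=c+[0,80]; p=c.reshape(-1,2)
    r=cv2.minAreaRect(c); (x,y),rad=cv2.minEnclosingCircle(c)
    P=cast('top',p,.045)[:,:2]; rr=cv2.minAreaRect(P.astype(np.float32)*1000)
    print('white',np.round((x,y)),'w mm',np.round(rr[1],0),'pos',np.round(rr[0],0),'ang',round(rr[2]))
green=((hsv[...,0]>65)&(hsv[...,0]<85)&(hsv[...,1]>100)).astype(np.uint8)
g,_=cv2.findContours(green,cv2.RETR_EXTERNAL,cv2.CHAIN_APPROX_NONE)
for c in g:
    if cv2.contourArea(c)<800: continue
    m=np.zeros_like(green); cv2.drawContours(m,[c],-1,1,-1)
    k=cv2.morphologyEx(((hsv[...,2]<70)&(m>0)).astype(np.uint8),cv2.MORPH_OPEN,np.ones((7,7)))
    kc,_=cv2.findContours(k,cv2.RETR_EXTERNAL,cv2.CHAIN_APPROX_NONE); kc=max(kc,key=cv2.contourArea)
    P=cast('top',kc.reshape(-1,2),.007)[:,:2]*1000; e=cv2.fitEllipse(P.astype(np.float32))
    G=cv2.minAreaRect((cast('top',c.reshape(-1,2),.012)[:,:2]*1000).astype(np.float32))
    print('pad',np.round(e[0],0),np.round(e[1],0),'tray',np.round(G[0]),np.round(G[1]),round(G[2]))
crop=cv2.resize(t[80:240,110:430],None,fx=2.5,fy=2.5,interpolation=cv2.INTER_CUBIC); save('crop.png',crop)
E
```

```text
white [ 52. 238.] w mm [ 5. 23.] pos [352. 506.] ang 2
white [138. 224.] w mm [51. 57.] pos [388. 310.] ang 2
white [411. 222.] w mm [49. 54.] pos [ 408. -322.] ang 1
white [191. 210.] w mm [32. 27.] pos [424. 190.] ang 53
white [353. 204.] w mm [40. 45.] pos [ 447. -185.] ang 1
white [242. 205.] w mm [62. 62.] pos [438.  72.] ang 46
white [307. 200.] w mm [45. 46.] pos [452. -79.] ang 46
white [492. 151.] w mm [67. 96.] pos [ 578. -514.] ang 19
white [545. 118.] w mm [80. 36.] pos [ 662. -641.] ang 58
white [ 48. 119.] w mm [65. 60.] pos [628. 524.] ang 54
white [316. 104.] w mm [17. 93.] pos [676. -97.] ang 8
white [245. 105.] w mm [95. 29.] pos [669.  70.] ang 82
white [390. 107.] w mm [103.  48.] pos [ 676. -271.] ang 88
white [152. 100.] w mm [97. 35.] pos [679. 287.] ang 85
white [542.  94.] w mm [65. 83.] pos [ 718. -633.] ang 2
pad [ 613. -272.] [78. 81.] tray [ 636. -272.] [116. 145.] 88
pad [609.  80.] [78. 81.] tray [631.  77.] [114. 146.] 83
pad [ 619. -110.] [78. 80.] tray [ 641. -107.] [145. 114.] 8
pad [619. 296.] [78. 81.] tray [641. 294.] [115. 146.] 85
```

View pics/crop.png

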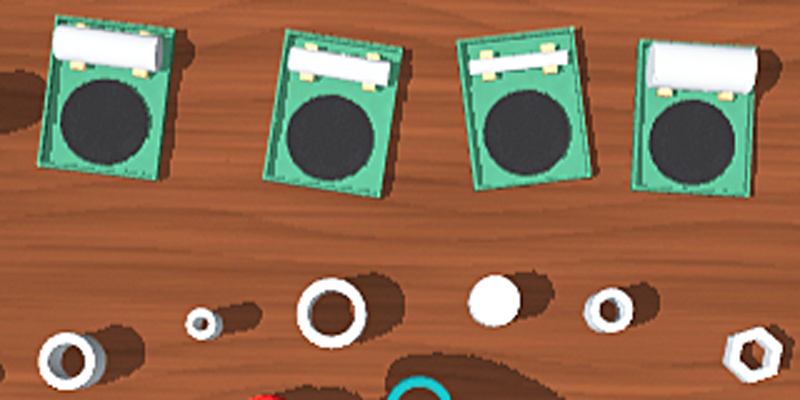

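Sizes match the descriptions. The 62 mm ring at (243,205) is bushing_1, and the 51 mm one at (138,224) is bushing_2. The 40 mm one at (353,204) is bushing_3, and the 27 mm one at (191,209) is bushing_4. The pin is solid and the nut hexagonal. Shaft thicknesses, left to right in the picture, are 35, 29 (the 24 mm shaft), 17 and 48 mm, so the trays are 2, 3, 4 and 1. First I turn the tool to yaw 0.

Emit:
send_rows:
  linear:
    - [0,0,0]
    - [0,0,0]
    - [0,0,0]
    - [0,0,0]
    - [0,0,0]
    - [0,0,0]
    - [0,0,0]
    - [0,0,0]
  twist:
    - [0,0,1]
    - [0,0,1]
    - [0,0,1]
    - [0,0,1]
    - [0,0,1]
    - [0,0,1]
    - [0,0,1]
    - [0,0,1]
  gripper: [100,100,100,100,100,100,100,100]
  grip_force: 50

```text
time: 1.1
ee_pos: [0.1828, 0.5186, 0.2449]
tcp_rot: [-180.0, 0.0, 80.3]
wrist_force: [-0.3, -0.8, 0.5]
opening: 0.0852
grasp_force: 0.0
```

Emit:
send_rows:
  linear:
    - [0,0,0]
    - [0,0,0]
    - [0,0,0]
    - [0,0,0]
    - [0,0,0]
    - [0,0,0]
    - [0,0,0]
    - [0,0,0]
  twist:
    - [0,0,1]
    - [0,0,1]
    - [0,0,1]
    - [0,0,1]
    - [0,0,1]
    - [0,0,1]
    - [0,0,1]
    - [0,0,1.06]
  gripper: [100,100,100,100,100,100,100,100]

```text
time: 2.1
ee_pos: [0.4183, 0.2974, 0.245]
tcp_rot: [-167.6, 7.5, 28.9]
wrist_force: [0.3, -1.0, -0.4]
opening: 0.0851
grasp_force: 0.0
```

Emit:
send_rows:
  linear:
    - [0.04,0.04,0.01]
    - [0.04,0.04,0.01]
    - [0.04,0.04,0.02]
    - [0.04,0.04,0.02]
    - [0.025,0.027,0.02]
    - [0,0,0]
    - [0,0,0]
  twist:
    - [0,0,0]
    - [0,0,0]
    - [0,0,0]
    - [0,0,0]
    - [0,0,0]
    - [0,0,0]
    - [0,0,0]
  gripper: [100,100,100,100,100,100,100]

```text
time: 2.98
ee_pos: [0.6447, 0.2359, 0.1048]
tcp_rot: [-167.6, 7.4, 29.1]
wrist_force: [0.4, 0.7, 0.2]
opening: 0.0851
grasp_force: 0.0
```

Run:
```python
from h import *
o=bot.get_obs(); print(o['q'].round(1),o['ee_pos'].round(4),o['tcp_rot'].round(1))
```

```text
[ 16.   34.2  30.4  96.2  10.4 166.8] [0.6447 0.2359 0.1048] [-167.6    7.4   29.1]
```

The turn runs the other way on joint 6: yaw = q1 − q6 + 180. Yaw 180 is the right orientation, so I untilt, lift and turn back.

```bash
cat >> h.py <<'E'
def tgt(pos,yaw=180):
    o=bot.get_obs(); A=rot(o['tcp_rot']); B=rot([180,0,yaw])
    print('lin',(A.T@(np.array(pos)-o['ee_pos'])).round(4),'twist/10',(np.degrees(R.from_matrix(A.T@B).as_rotvec())/10).round(2))
E
python3 - <<'E'
from h import *
tgt([.6,.236,.245],29)
E
```

```text
lin [-0.0567 -0.0501 -0.1262] twist/10 [-1.24  0.74 -0.07]
```

Emit:
send_rows:
  linear:
    - [-0.014,-0.012,-0.032]
    - [-0.014,-0.012,-0.032]
    - [-0.014,-0.013,-0.031]
    - [-0.014,-0.013,-0.031]
    - [0,0,0]
    - [0,0,0]
    - [0,0,0]
  twist:
    - [0,0,0]
    - [0,0,0]
    - [0,0,0]
    - [0,0,0]
    - [-0.62,0.37,-0.04]
    - [-0.62,0.37,-0.03]
    - [0,0,0]
  gripper: [100,100,100,100,100,100,100]

```text
time: 3.85
ee_pos: [0.5987, 0.2375, 0.2477]
tcp_rot: [179.9, -0.3, 29.1]
wrist_force: [-0.3, -1.3, -0.7]
opening: 0.0855
grasp_force: 0.0
```

Emit:
send_rows:
  linear:
    - [0,0,0]
    - [0,0,0]
    - [0,0,0]
    - [0,0,0]
    - [0,0,0]
    - [0,0,0]
    - [0,0,0]
    - [0,0,0]
  twist:
    - [0,0,-1]
    - [0,0,-1]
    - [0,0,-1]
    - [0,0,-1]
    - [0,0,-1]
    - [0,0,-1]
    - [0,0,-1]
    - [0,0,-1]
  gripper: [100,100,100,100,100,100,100,100]

```text
time: 4.85
ee_pos: [0.6008, 0.2362, 0.2451]
tcp_rot: [180.0, -0.1, 109.3]
wrist_force: [-0.2, -0.3, -0.6]
opening: 0.0855
grasp_force: 0.0
```

Emit:
send_rows:
  linear:
    - [0,0,0]
    - [0,0,0]
    - [0,0,0]
    - [0,0,0]
    - [0,0,0]
    - [0,0,0]
    - [0,0,0]
    - [0,0,0]
  twist:
    - [0,0,-1]
    - [0,0,-1]
    - [0,0,-1]
    - [0,0,-1]
    - [0,0,-1]
    - [0,0,-1]
    - [0,0,-1]
    - [0,0,0]
  gripper: [100,100,100,100,100,100,100,100]

```text
time: 5.85
ee_pos: [0.6009, 0.2361, 0.245]
tcp_rot: [179.9, 0.0, 178.9]
wrist_force: [-0.2, 0.4, -0.7]
opening: 0.0856
grasp_force: 0.0
```

Run:
```python
from h import *
print(bot.get_obs()['q'].round(1)); tgt([.388,.312,.17])
```

```text
[21.4 18.8 26.2 97.4  0.1 22.5]
lin [0.2144 0.0717 0.075 ] twist/10 [ 0.01  0.   -0.11]
```

Emit:
send_rows:
  linear:
    - [0.044,0.014,0.015]
    - [0.043,0.014,0.015]
    - [0.043,0.014,0.015]
    - [0.043,0.014,0.015]
    - [0.042,0.014,0.015]
    - [0,0,0]
    - [0,0,0]
    - [0,0,0]
  twist:
    - [0,0,-0.11]
    - [0,0,0]
    - [0,0,0]
    - [0,0,0]
    - [0,0,0]
    - [0,0,0]
    - [0,0,0]
    - [0,0,0]
  gripper: [100,100,100,100,100,100,100,100]

```text
time: 6.85
ee_pos: [0.3873, 0.3066, 0.1696]
tcp_rot: [180.0, 0.1, 179.9]
wrist_force: [0.1, -0.7, 0.2]
opening: 0.0852
grasp_force: 0.0
```

```bash
cat >> h.py <<'E'
def wcast(o,uv,z):
    c=get_calibration('wrist'); H=c['hand_eye']; A=rot(o['tcp_rot']); uv=np.atleast_2d(uv).astype(float)
    d=np.c_[(uv[:,0]-c['cx'])/c['fx'],(uv[:,1]-c['cy'])/c['fy'],np.ones(len(uv))]@(A@H[:3,:3]).T
    p=o['ee_pos']+A@H[:3,3]; return p+d*((z-p[2])/d[:,2])[:,None]
def look(name=None):
    o=bot.get_obs(); im=camera('wrist'); 
    if name: save(name,im)
    return o,im
def ring(z=.045,name=None):
    """bright top face contours near the TCP: position by min rect on plane z"""
    o,im=look(name); hsv=cv2.cvtColor(im,cv2.COLOR_RGB2HSV)
    m=((hsv[...,1]<50)&(hsv[...,2]>225)).astype(np.uint8)
    for c in cv2.findContours(m,cv2.RETR_EXTERNAL,cv2.CHAIN_APPROX_NONE)[0]:
        if len(c)<40: continue
        P=wcast(o,c.reshape(-1,2),z)[:,:2]*1000
        e=cv2.fitEllipse(P.astype(np.float32)); print('ring px',c.reshape(-1,2).mean(0).round(),np.round(e[0],1),np.round(e[1],1))
    print(o['ee_pos'].round(4),o['tcp_rot'].round(1))
E
python3 - <<'E'
from h import *
ring(name='w1.png')
E
```

```text
ring px [  8. 237.] [410.7  80.9] [ 5.8 15.4]
ring px [149. 240.] [414.1 197.5] [10.1 39.3]
ring px [ 47. 227.] [402.1 116.6] [ 7.7 18.9]
ring px [290. 210.] [388.7 315.5] [49.6 52. ]
ring px [535. 155.] [342.8 503.9] [ 4.7 55.1]
[0.3873 0.3066 0.1696] [1.800e+02 1.000e-01 1.799e+02]
```

View pics/w1.png

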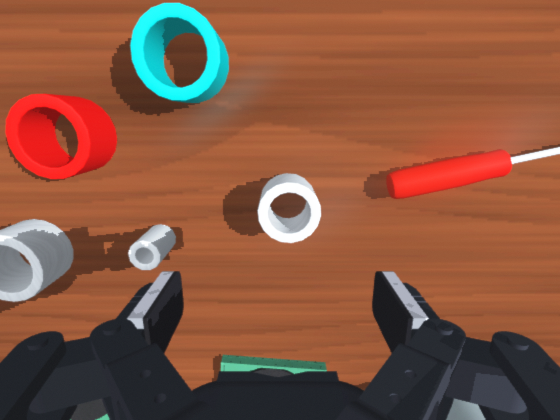

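The wrist view shows bushing_2 at (290,210), measured at (0.389, 0.3155) with a 52 mm rim, which matches. The turquoise and red look-alikes are clear of the path. I descend and grip.

Emit:
send_rows:
  linear:
    - [-0.001,0.009,0.03]
    - [0,0,0.04]
    - [0,0,0.04]
    - [0,0,0.03]
    - [0,0,0]
    - [0,0,0]
    - [0,0,0]
    - [0,0,0]
  twist:
    - [0,0,0]
    - [0,0,0]
    - [0,0,0]
    - [0,0,0]
    - [0,0,0]
    - [0,0,0]
    - [0,0,0]
    - [0,0,0]
  gripper: [100,100,100,100,100,100,0,0]
  grip_force: 50

```text
time: 7.9
ee_pos: [0.3879, 0.316, 0.0301]
tcp_rot: [180.0, 0.1, -179.9]
wrist_force: [1.0, 0.6, 0.3]
opening: 0.0518
grasp_force: 0.0
```

Emit:
send_rows:
  linear:
    - [0,0,0]
    - [0,0,0]
    - [0,0,0]
    - [0,0,0]
  twist:
    - [0,0,0]
    - [0,0,0]
    - [0,0,0]
    - [0,0,0]
  gripper: [0,0,0,0]

```text
time: 8.4
ee_pos: [0.388, 0.3161, 0.0305]
tcp_rot: [179.9, 0.2, -179.9]
wrist_force: [-0.7, -0.6, 4.4]
opening: 0.0502
grasp_force: 52.1
```

Emit:
send_rows:
  linear:
    - [0,0,-0.03]
    - [0,0,-0.04]
    - [-0.03,-0.002,-0.02]
    - [-0.045,-0.004,0]
    - [-0.045,-0.004,0]
    - [-0.045,-0.004,0]
    - [-0.045,-0.004,0]
    - [-0.021,-0.002,0]
  twist:
    - [0,0,0]
    - [0,0,0]
    - [0,0,0]
    - [0,0,0]
    - [0,0,0]
    - [0,0,0]
    - [0,0,0]
    - [0,0,0]
  gripper: [0,0,0,0,0,0,0,0]

```text
time: 9.4
ee_pos: [0.62, 0.2953, 0.1182]
tcp_rot: [-179.9, 0.0, -180.0]
wrist_force: [-0.5, 0.0, -4.5]
opening: 0.0497
grasp_force: 54.0
```

Emit:
send_rows:
  linear:
    - [0,0,0]
    - [0,0,0.02]
    - [0,0,0.03]
    - [0,0,0.02]
    - [0,0,0.008]
    - [0,0,0]
    - [0,0,0]
  twist:
    - [0,0,0]
    - [0,0,0]
    - [0,0,0]
    - [0,0,0]
    - [0,0,0]
    - [0,0,0]
    - [0,0,0]
  gripper: [0,0,0,0,0,0,0]

```text
time: 10.28
ee_pos: [0.6189, 0.2962, 0.0427]
tcp_rot: [180.0, 0.2, -179.9]
wrist_force: [-0.1, -0.5, -3.8]
opening: 0.0496
grasp_force: 54.0
```

Emit:
send_rows:
  linear:
    - [0,0,0.002]
    - [0,0,0.002]
    - [0,0,0.001]
    - [0,0,0]
    - [0,0,0]
  twist:
    - [0,0,0]
    - [0,0,0]
    - [0,0,0]
    - [0,0,0]
    - [0,0,0]
  gripper: [0,0,0,0,0]

```text
time: 10.9
ee_pos: [0.6187, 0.296, 0.0376]
tcp_rot: [180.0, 0.1, -179.9]
wrist_force: [-2.9, -1.6, 4.7]
opening: 0.05
grasp_force: 54.9
```

Run:
```python
from h import *
o,im=look('p1.png'); print(o['wrist_force'].round(1),o['ee_pos'].round(4))
```

```text
[-2.9 -1.6  4.7] [0.6187 0.296  0.0376]
```

View pics/p1.png

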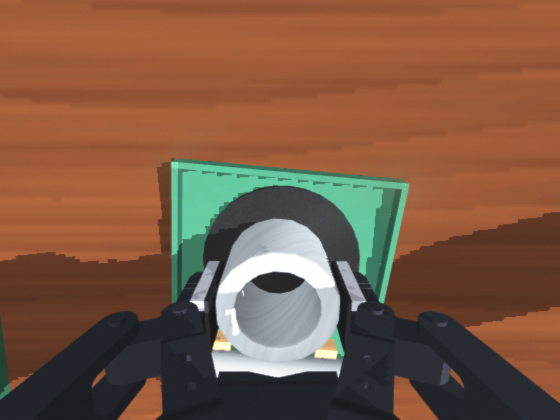

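The wrist view at (278,300) shows the bushing upright, centred over the pad, with contact force rising. I release and lift.

Emit:
send_rows:
  linear:
    - [0,0,0]
    - [0,0,0]
    - [0,0,0]
    - [0,0,-0.01]
    - [0,0,-0.04]
    - [0,0,-0.04]
    - [0,0,-0.04]
    - [0,0,0]
  twist:
    - [0,0,0]
    - [0,0,0]
    - [0,0,0]
    - [0,0,0]
    - [0,0,0]
    - [0,0,0]
    - [0,0,0]
    - [0,0,0]
  gripper: [80,80,80,80,80,80,80,100]

```text
time: 11.95
ee_pos: [0.6196, 0.2966, 0.1714]
tcp_rot: [179.8, 0.4, -179.9]
wrist_force: [0.3, -0.2, 0.2]
opening: 0.0838
grasp_force: 0.0
```

```bash
cat >> h.py <<'E'
def padchk(zr=.052,name=None):
    ring(zr,name); o,im=look(); hsv=cv2.cvtColor(im,cv2.COLOR_RGB2HSV)
    g=((hsv[...,0]>65)&(hsv[...,0]<85)&(hsv[...,1]>100)).astype(np.uint8)
    c=max(cv2.findContours(g,cv2.RETR_EXTERNAL,cv2.CHAIN_APPROX_NONE)[0],key=cv2.contourArea)
    G=cv2.minAreaRect((wcast(o,c.reshape(-1,2),.012)[:,:2]*1000).astype(np.float32)); print('tray',np.round(G[0],1),np.round(G[1],1),round(G[2]))
    hull=np.zeros_like(g); cv2.fillPoly(hull,[cv2.convexHull(c)],1)
    d=cv2.morphologyEx(((hsv[...,2]<75)&(hsv[...,1]<90)&(hull>0)).astype(np.uint8),cv2.MORPH_OPEN,np.ones((5,5)))
    k=max(cv2.findContours(d,cv2.RETR_EXTERNAL,cv2.CHAIN_APPROX_NONE)[0],key=cv2.contourArea)
    P=(wcast(o,cv2.convexHull(k).reshape(-1,2),.007)[:,:2]*1000).astype(np.float32); print('pad',np.round(cv2.minEnclosingCircle(P),1) if 0 else cv2.minEnclosingCircle(P))
E
python3 - <<'E'
from h import *
padchk(name='p2.png')
E
```

```text
ring px [ 87. 411.] [824.6 109.8] [20.5 30. ]
ring px [ 42. 260.] [663.3 112.7] [ 3.3 75.7]
ring px [272. 273.] [673.5 291.2] [ 32.6 113. ]
ring px [278. 209.] [619.4 295.5] [49.1 52.5]
[0.6196 0.2966 0.1714] [ 179.8    0.4 -179.9]
tray [642.8 294.9] [113.3 145.8] 85
pad ((619.9095458984375, 296.2390441894531), 41.14302062988281)
```

View pics/p2.png

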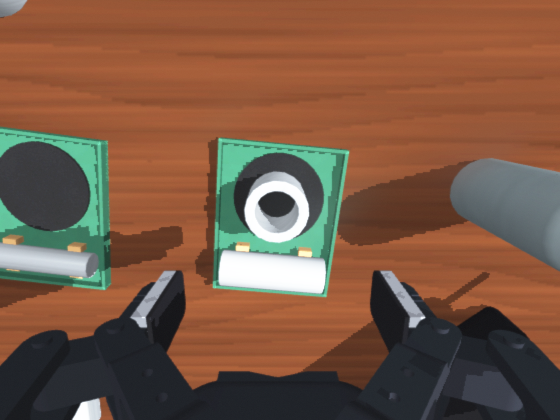

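bushing_2 at (278,209) sits within 1 mm of its pad centre. Next is bushing_4.

Emit:
send_rows:
  linear:
    - [0.04,-0.022,0]
    - [0.04,-0.022,0]
    - [0.04,-0.022,0]
    - [0.04,-0.021,0]
    - [0.036,-0.02,0.03]
    - [0,0,0]
    - [0,0,0]
  twist:
    - [0,0,0]
    - [0,0,0]
    - [0,0,0]
    - [0,0,0]
    - [0,0,0]
    - [0,0,0]
    - [0,0,0]
  gripper: [100,100,100,100,100,100,100]

```text
time: 12.92
ee_pos: [0.4228, 0.1889, 0.1362]
tcp_rot: [-180.0, 0.1, -179.9]
wrist_force: [-0.3, -0.4, 0.3]
opening: 0.0853
grasp_force: 0.0
```

Run:
```python
from h import *
ring(name='w2.png')
```

```text
ring px [106. 234.] [431.8  65.7] [11.9 23.2]
ring px [285. 225.] [425.4 193.2] [25.1 31.1]
ring px [127. 221.] [426.3  81.1] [38.2 75.5]
[0.4228 0.1889 0.1362] [-1.800e+02  1.000e-01 -1.799e+02]
```

View pics/w2.png

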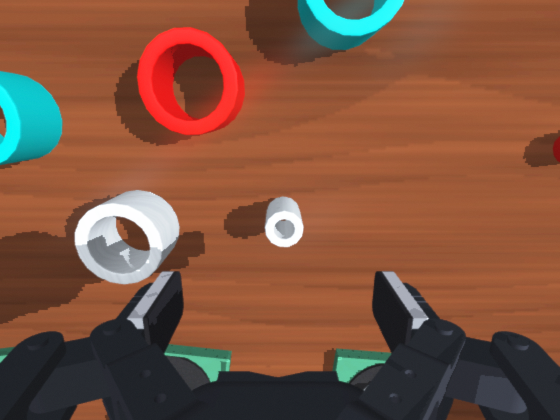

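bushing_4 is at (284,226), about (0.427, 0.193), with a 28 mm rim. Its neighbours are clear.

Emit:
send_rows:
  linear:
    - [-0.004,0.004,0.02]
    - [0,0,0.03]
    - [0,0,0.03]
    - [0,0,0.026]
    - [0,0,0]
    - [0,0,0]
    - [0,0,0]
    - [0,0,0]
  twist:
    - [0,0,0]
    - [0,0,0]
    - [0,0,0]
    - [0,0,0]
    - [0,0,0]
    - [0,0,0]
    - [0,0,0]
    - [0,0,0]
  gripper: [100,100,100,100,100,100,0,0]
  grip_force: 40

```text
time: 13.98
ee_pos: [0.4271, 0.193, 0.031]
tcp_rot: [180.0, 0.1, -179.9]
wrist_force: [-0.1, 0.6, -0.1]
opening: 0.0517
grasp_force: 0.0
```

Emit:
send_rows:
  linear:
    - [0,0,0]
    - [0,0,0]
    - [0,0,0]
    - [0,0,0]
    - [0,0,0]
  twist:
    - [0,0,0]
    - [0,0,0]
    - [0,0,0]
    - [0,0,0]
    - [0,0,0]
  gripper: [0,0,0,0,0]

```text
time: 14.6
ee_pos: [0.4268, 0.1927, 0.0306]
tcp_rot: [-180.0, 0.1, -179.9]
wrist_force: [-2.2, -0.0, 6.1]
opening: 0.0261
grasp_force: 39.6
```

Emit:
send_rows:
  linear:
    - [0,0,-0.03]
    - [0,0,-0.04]
    - [0,0,-0.03]
    - [-0.02,-0.03,0]
    - [-0.03,-0.045,0]
    - [-0.03,-0.048,0]
    - [-0.03,-0.048,0]
    - [-0.03,-0.048,0]
  twist:
    - [0,0,0]
    - [0,0,0]
    - [0,0,0]
    - [0,0,0]
    - [0,0,0]
    - [0,0,0]
    - [0,0,0]
    - [0,0,0]
  gripper: [0,0,0,0,0,0,0,0]

```text
time: 15.6
ee_pos: [0.5673, -0.0278, 0.1299]
tcp_rot: [-180.0, 0.0, -179.9]
wrist_force: [0.4, 1.3, -1.5]
opening: 0.0262
grasp_force: 39.9
```

Emit:
send_rows:
  linear:
    - [-0.03,-0.048,0]
    - [-0.022,-0.036,0]
    - [0,0,0.02]
    - [0,0,0.04]
    - [0,0,0.02]
    - [0,0,0.008]
    - [0,0,0]
    - [0,0,0]
  twist:
    - [0,0,0]
    - [0,0,0]
    - [0,0,0]
    - [0,0,0]
    - [0,0,0]
    - [0,0,0]
    - [0,0,0]
    - [0,0,0]
  gripper: [0,0,0,0,0,0,0,0]

```text
time: 16.6
ee_pos: [0.6197, -0.1101, 0.044]
tcp_rot: [-180.0, 0.2, -179.9]
wrist_force: [1.0, -1.0, -1.6]
opening: 0.0263
grasp_force: 39.9
```

Bushing bottom is about 13 mm up, so 6 mm to the pad.

Emit:
send_rows:
  linear:
    - [0,0,0.002]
    - [0,0,0.002]
    - [0,0,0.002]
    - [0,0,0.001]
    - [0,0,0]
    - [0,0,0]
  twist:
    - [0,0,0]
    - [0,0,0]
    - [0,0,0]
    - [0,0,0]
    - [0,0,0]
    - [0,0,0]
  gripper: [0,0,0,0,0,0]

```text
time: 17.35
ee_pos: [0.6192, -0.1101, 0.0377]
tcp_rot: [-180.0, 0.2, -179.9]
wrist_force: [-7.2, 0.4, 13.4]
opening: 0.0261
grasp_force: 41.6
```

Emit:
send_rows:
  linear:
    - [0,0,0]
    - [0,0,0]
    - [0,0,0]
    - [0,0,-0.01]
    - [0,0,-0.04]
    - [0,0,-0.04]
    - [0,0,-0.04]
    - [0,0,0]
  twist:
    - [0,0,0]
    - [0,0,0]
    - [0,0,0]
    - [0,0,0]
    - [0,0,0]
    - [0,0,0]
    - [0,0,0]
    - [0,0,0]
  gripper: [70,70,70,70,70,80,100,100]

```text
time: 18.35
ee_pos: [0.6202, -0.1103, 0.17]
tcp_rot: [-179.9, 0.4, -179.9]
wrist_force: [1.7, -0.1, 0.8]
opening: 0.0853
grasp_force: 0.0
```

Run:
```python
from h import *
padchk(name='p3.png')
```

```text
ring px [456. 410.] [821.4  62.7] [13.7 29.6]
ring px [114. 287.] [ 687.5 -245.8] [11.2 53.4]
ring px [ 98. 270.] [ 671.5 -254.1] [ 8.7 89.7]
ring px [288. 267.] [ 667.7 -102.6] [ 12.3 113.8]
ring px [473. 259.] [660.9  49.3] [ 21.3 114.5]
ring px [279. 209.] [ 618.3 -110.4] [25.3 29. ]
ring px [324.   2.] [476.5 -81.5] [ 4.3 26.2]
[ 0.6202 -0.1103  0.17  ] [-179.9    0.4 -179.9]
tray [ 642.7 -107.6] [146.  113.2] 8
pad ((620.08203125, -111.11016845703125), 41.3104362487793)
```

View pics/p3.png

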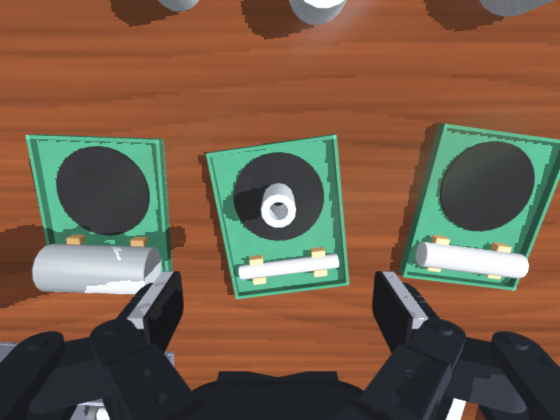

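bushing_4 at (279,209) stands on the thinnest shaft's pad, within 2 mm of centre. Next is bushing_3.

Emit:
send_rows:
  linear:
    - [0.043,-0.019,0]
    - [0.043,-0.019,0]
    - [0.043,-0.019,0.01]
    - [0.043,-0.018,0.02]
    - [0,0,0]
    - [0,0,0]
  twist:
    - [0,0,0]
    - [0,0,0]
    - [0,0,0]
    - [0,0,0]
    - [0,0,0]
    - [0,0,0]
  gripper: [100,100,100,100,100,100]

```text
time: 19.2
ee_pos: [0.4469, -0.1852, 0.1349]
tcp_rot: [180.0, 0.1, -180.0]
wrist_force: [0.4, -0.0, 0.9]
opening: 0.0856
grasp_force: 0.0
```

Run:
```python
from h import *
ring(name='w3.png')
```

```text
ring px [425. 233.] [454.  -80.9] [44.1 44.5]
ring px [274. 223.] [ 447.  -189.4] [37.3 41.3]
ring px [ 84. 163.] [ 404.9 -316.9] [43.2 51.3]
[ 0.4469 -0.1852  0.1349] [ 1.8e+02  1.0e-01 -1.8e+02]
```

View pics/w3.png

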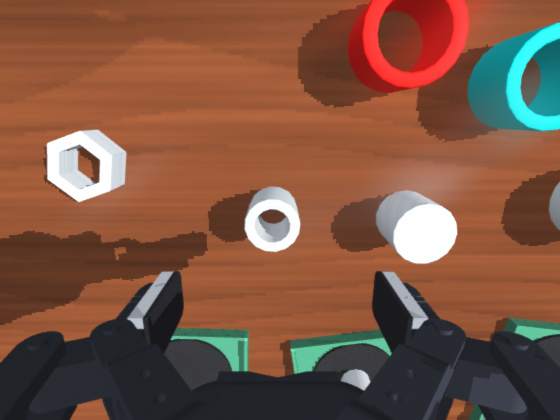

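bushing_3 is at (273,222), about (0.448, −0.189). The pin at (425,233) is about 28 mm clear of the fingers.

Emit:
send_rows:
  linear:
    - [-0.001,-0.004,0.02]
    - [0,0,0.03]
    - [0,0,0.03]
    - [0,0,0.024]
    - [0,0,0]
    - [0,0,0]
    - [0,0,0]
    - [0,0,0]
  twist:
    - [0,0,0]
    - [0,0,0]
    - [0,0,0]
    - [0,0,0]
    - [0,0,0]
    - [0,0,0]
    - [0,0,0]
    - [0,0,0]
  gripper: [90,90,90,90,90,90,0,0]
  grip_force: 45

```text
time: 20.25
ee_pos: [0.4485, -0.1895, 0.0321]
tcp_rot: [-180.0, 0.1, -179.9]
wrist_force: [-0.5, -0.1, 0.1]
opening: 0.0415
grasp_force: 0.0
```

Emit:
send_rows:
  linear:
    - [0,0,0]
    - [0,0,0]
    - [0,0,0]
    - [0,0,0]
    - [0,0,0]
  twist:
    - [0,0,0]
    - [0,0,0]
    - [0,0,0]
    - [0,0,0]
    - [0,0,0]
  gripper: [0,0,0,0,0]

```text
time: 20.88
ee_pos: [0.4485, -0.1894, 0.0324]
tcp_rot: [-180.0, 0.2, -179.9]
wrist_force: [-1.3, 1.8, 6.1]
opening: 0.0391
grasp_force: 45.0
```

Emit:
send_rows:
  linear:
    - [0,0,-0.03]
    - [0,0,-0.04]
    - [0,0,-0.03]
    - [-0.02,0.03,0]
    - [-0.03,0.048,0]
    - [-0.03,0.048,0]
    - [-0.03,0.048,0]
    - [-0.03,0.048,0]
  twist:
    - [0,0,0]
    - [0,0,0]
    - [0,0,0]
    - [0,0,0]
    - [0,0,0]
    - [0,0,0]
    - [0,0,0]
    - [0,0,0]
  gripper: [0,0,0,0,0,0,0,0]

```text
time: 21.88
ee_pos: [0.5883, 0.0346, 0.1314]
tcp_rot: [-180.0, 0.1, -179.9]
wrist_force: [0.4, -0.6, -2.2]
opening: 0.0389
grasp_force: 46.1
```

Emit:
send_rows:
  linear:
    - [-0.021,0.047,0]
    - [0,0,0]
    - [0,0,0.02]
    - [0,0,0.04]
    - [0,0,0.02]
    - [0,0,0.008]
    - [0,0,0]
    - [0,0,0]
  twist:
    - [0,0,0]
    - [0,0,0]
    - [0,0,0]
    - [0,0,0]
    - [0,0,0]
    - [0,0,0]
    - [0,0,0]
    - [0,0,0]
  gripper: [0,0,0,0,0,0,0,0]

```text
time: 22.88
ee_pos: [0.6094, 0.0799, 0.0448]
tcp_rot: [-180.0, 0.2, -179.9]
wrist_force: [0.5, 0.7, -1.8]
opening: 0.039
grasp_force: 46.2
```

Emit:
send_rows:
  linear:
    - [0,0,0.002]
    - [0,0,0.002]
    - [0,0,0.001]
    - [0,0,0]
    - [0,0,0]
  twist:
    - [0,0,0]
    - [0,0,0]
    - [0,0,0]
    - [0,0,0]
    - [0,0,0]
  gripper: [0,0,0,0,0]

```text
time: 23.5
ee_pos: [0.6089, 0.0799, 0.0395]
tcp_rot: [-180.0, 0.1, -179.9]
wrist_force: [-2.2, -0.2, 5.5]
opening: 0.0391
grasp_force: 46.9
```

Contact has been made. I release, lift and check.

Emit:
send_rows:
  linear:
    - [0,0,0]
    - [0,0,0]
    - [0,0,0]
    - [0,0,-0.01]
    - [0,0,-0.04]
    - [0,0,-0.04]
    - [0,0,-0.04]
    - [0,0,0]
  twist:
    - [0,0,0]
    - [0,0,0]
    - [0,0,0]
    - [0,0,0]
    - [0,0,0]
    - [0,0,0]
    - [0,0,0]
    - [0,0,0]
  gripper: [75,75,75,75,75,80,100,100]

```text
time: 24.5
ee_pos: [0.61, 0.0802, 0.173]
tcp_rot: [180.0, 0.4, -179.9]
wrist_force: [0.8, -0.2, -0.0]
opening: 0.0854
grasp_force: 0.0
```

Run:
```python
from h import *
padchk()
```

```text
ring px [ 91. 412.] [ 818.4 -101.4] [ 5.2 31. ]
ring px [109. 275.] [667.2 -64.5] [ 7.2 75.4]
ring px [505. 281.] [672.9 274.9] [ 30.7 114.6]
ring px [268. 268.] [660.5  70.5] [ 20.8 116.6]
ring px [ 46. 219.] [ 617.9 -108.5] [23.6 30. ]
ring px [536. 224.] [620.3 292.4] [42.3 46.9]
ring px [277. 208.] [608.1  79.3] [37.7 38.3]
ring px [267.   5.] [467.5  72.3] [ 9.1 44.6]
ring px [46.  9.] [470.1 -75.2] [15.1 43.1]
[0.61   0.0802 0.173 ] [ 180.     0.4 -179.9]
tray [632.9  77. ] [113.2 145.9] 83
pad ((610.3720092773438, 79.54906463623047), 41.3374137878418)
```

Emit:
send_rows:
  linear:
    - [0.043,-0.001,0]
    - [0.043,-0.001,0]
    - [0.043,-0.002,0]
    - [0.043,-0.002,0]
    - [0,0,0]
    - [0,0,0]
  twist:
    - [0,0,0]
    - [0,0,0]
    - [0,0,0]
    - [0,0,0]
    - [0,0,0]
    - [0,0,0]
  gripper: [100,100,100,100,100,100]

```text
time: 25.35
ee_pos: [0.4365, 0.0737, 0.1676]
tcp_rot: [-180.0, 0.0, -179.9]
wrist_force: [-0.4, -0.1, -0.3]
opening: 0.0856
grasp_force: 0.0
```

Run:
```python
from h import *
ring(name='w4.png')
```

```text
ring px [465. 417.] [648.6 253.8] [ 7.4 50.6]
ring px [ 95. 417.] [ 650.4 -107.9] [ 7.4 26.6]
ring px [ 88. 405.] [ 634.8 -112.2] [ 8.  23.2]
ring px [282. 374.] [597.1  77.1] [ 4.1 18.5]
ring px [298. 361.] [585.4  92.8] [ 5.  29.2]
ring px [103. 221.] [446.1 -70.9] [33.1 62.8]
ring px [277. 211.] [438.7  72.3] [61.5 63.5]
[0.4365 0.0737 0.1676] [-180.     0.  -179.9]
```

View pics/w4.png

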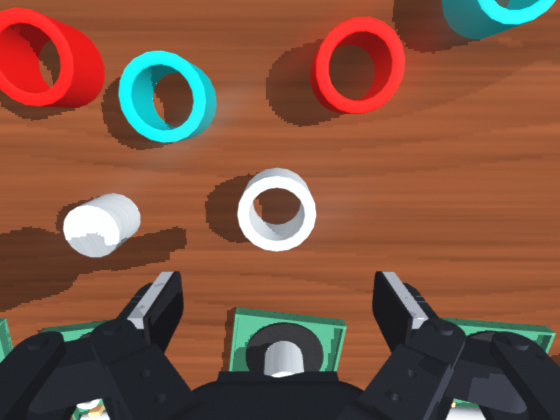

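bushing_3 is placed within 2.3 mm of centre. bushing_1, the steel-white ring at (277,211), is at (0.4387, 0.0723) with a 62 mm rim; the coloured rings are apart from it.

Emit:
send_rows:
  linear:
    - [-0.002,-0.0015,0.03]
    - [0,0,0.04]
    - [0,0,0.04]
    - [0,0,0.03]
    - [0,0,0]
    - [0,0,0]
    - [0,0,0]
    - [0,0,0]
  twist:
    - [0,0,0]
    - [0,0,0]
    - [0,0,0]
    - [0,0,0]
    - [0,0,0]
    - [0,0,0]
    - [0,0,0]
    - [0,0,0]
  gripper: [100,100,100,100,100,100,0,0]
  grip_force: 60

```text
time: 26.4
ee_pos: [0.4397, 0.0725, 0.0302]
tcp_rot: [180.0, 0.2, -179.9]
wrist_force: [-3.1, 0.2, 9.9]
opening: 0.0631
grasp_force: 64.3
```

Emit:
send_rows:
  linear:
    - [0,0,0]
    - [0,0,0]
    - [0,0,0]
    - [0,0,0]
  twist:
    - [0,0,0]
    - [0,0,0]
    - [0,0,0]
    - [0,0,0]
  gripper: [0,0,0,0]

```text
time: 26.9
ee_pos: [0.4397, 0.0725, 0.0302]
tcp_rot: [180.0, 0.2, -179.9]
wrist_force: [-2.2, 1.4, 8.6]
opening: 0.0628
grasp_force: 64.3
```

Emit:
send_rows:
  linear:
    - [0,0,-0.03]
    - [0,0,-0.04]
    - [0,0,-0.03]
    - [-0.014,-0.03,0]
    - [-0.024,-0.047,0]
    - [-0.024,-0.047,0]
    - [-0.024,-0.047,0]
    - [-0.024,-0.047,0]
  twist:
    - [0,0,0]
    - [0,0,0]
    - [0,0,0]
    - [0,0,0]
    - [0,0,0]
    - [0,0,0]
    - [0,0,0]
    - [0,0,0]
  gripper: [0,0,0,0,0,0,0,0]

```text
time: 27.9
ee_pos: [0.5493, -0.1473, 0.1284]
tcp_rot: [-180.0, 0.1, -179.9]
wrist_force: [0.7, 1.1, -5.7]
opening: 0.0628
grasp_force: 69.1
```

Emit:
send_rows:
  linear:
    - [-0.024,-0.047,0]
    - [-0.024,-0.047,0]
    - [-0.016,-0.032,0]
    - [0,0,0.02]
    - [0,0,0.04]
    - [0,0,0.02]
    - [0,0,0.008]
    - [0,0,0]
  twist:
    - [0,0,0]
    - [0,0,0]
    - [0,0,0]
    - [0,0,0]
    - [0,0,0]
    - [0,0,0]
    - [0,0,0]
    - [0,0,0]
  gripper: [0,0,0,0,0,0,0,0]

```text
time: 28.9
ee_pos: [0.6132, -0.2715, 0.041]
tcp_rot: [-180.0, 0.1, -179.9]
wrist_force: [-0.5, -0.4, -5.6]
opening: 0.0629
grasp_force: 69.2
```

Emit:
send_rows:
  linear:
    - [0,0,0]
    - [0,0,0.002]
    - [0,0,0.002]
    - [0,0,0.001]
    - [0,0,0]
    - [0,0,0]
  twist:
    - [0,0,0]
    - [0,0,0]
    - [0,0,0]
    - [0,0,0]
    - [0,0,0]
    - [0,0,0]
  gripper: [0,0,0,0,0,0]

```text
time: 29.65
ee_pos: [0.6134, -0.2717, 0.0374]
tcp_rot: [-179.9, 0.2, -179.9]
wrist_force: [-4.2, 2.8, 4.7]
opening: 0.063
grasp_force: 70.3
```

Emit:
send_rows:
  linear:
    - [0,0,0]
    - [0,0,0]
    - [0,0,0]
    - [0,0,0]
    - [0,0,-0.01]
    - [0,0,-0.04]
    - [0,0,-0.04]
    - [0,0,-0.04]
  twist:
    - [0,0,0]
    - [0,0,0]
    - [0,0,0]
    - [0,0,0]
    - [0,0,0]
    - [0,0,0]
    - [0,0,0]
    - [0,0,0]
  gripper: [95,95,95,95,95,95,95,95]

```text
time: 30.65
ee_pos: [0.6129, -0.2715, 0.1677]
tcp_rot: [-180.0, 0.1, -179.9]
wrist_force: [1.2, -0.3, 0.2]
opening: 0.0812
grasp_force: 0.0
```

Emit:
send_rows:
  linear:
    - [0,0,0]
    - [0,0,0]
    - [0,0,0]
  twist:
    - [0,0,0]
    - [0,0,0]
    - [0,0,0]
  gripper: [95,95,95]

```text
time: 31.02
ee_pos: [0.6125, -0.2714, 0.1641]
tcp_rot: [180.0, -0.0, -179.9]
wrist_force: [-0.7, 1.4, -0.2]
opening: 0.0811
grasp_force: 0.0
```

Run:
```python
from h import *
padchk(name='p4.png');
```

```text
ring px [459. 278.] [ 666.6 -124.6] [ 11.2 123.9]
ring px [274. 284.] [ 671.9 -274.7] [ 42.6 114.6]
ring px [484. 224.] [ 619.  -111.5] [25.9 26.4]
ring px [277. 214.] [ 612.9 -272.5] [61.8 62.4]
ring px [550.   8.] [471.7 -95.8] [ 9.7 18.2]
[ 0.6125 -0.2714  0.1641] [ 180.    -0.  -179.9]
tray [ 643.  -109.4] [145.5 116.5] 8
pad ((619.97607421875, -112.06278991699219), 41.83904266357422)
```

View pics/p4.png

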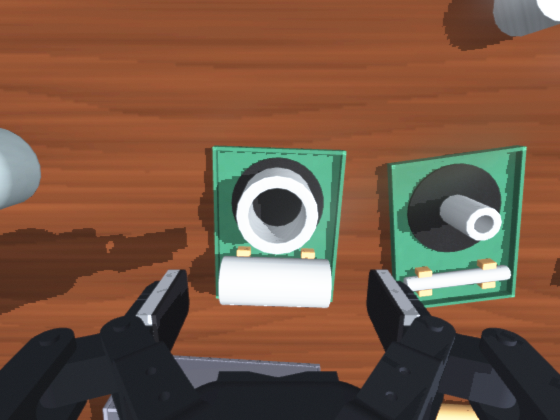

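bushing_1 at (277,214) stands at (612.9, −272.5) mm, against a pad centre of (613, −272). All four were seen upright and the gripper is clear, so I hand in.

```bash
python3 -c "
from workcell import ticket
print(ticket.job_done())"
```

```text
the job is handed in; nothing more can be done
None
```

I handed the job in at about 31 s: all four bushings stand upright on their matching pads, measured within about 2.5 mm of centre, and the arm never touched the pin or the nut; no verdict came back.

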